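Set and lock the engraving pen's air pressure

TASK

Set the air for the engraving pen on this conservation bench: with the tap still shut and the knob still down, turn the regulator knob until its pointer points at the raised tab on the ring around it, then pull the knob straight up until it locks. After that, swing the tap handle fully open, in line with the pipe, let go, and leave the jar, brush, find and tray where they lie.

Things in the scene. Friction and masses are not known exactly. Their poses are not given: they have to be found in the camera images.
- regulator: The fixed air regulator; origin on the bench, x across its pipe, y along it towards the knob. A grey block 124 x 124 x 48 mm with a round aluminium dial on top (surface 52 mm above the bench) carries the knob, its axis 80 mm along +y; a steel pipe leaves the block along -y, with the tap's axis 90 mm along -y.
- knob_grip (a point): Centre of the knob's grip, on its upright axis: a black round ribbed grip, 40 mm across, reaching 18 mm below this point and 15 mm above it, held from above at any yaw. Below it, a skirt 56 mm across and the pointer, tops 18 mm below this point. With the knob down, the dial lies 25 mm below this point. It turns with light friction (0.06 N m) and stays where it is left.
- pointer_tip (a point): Tip of the knob's pointer, a small black blade with a white line that sticks out level from the foot of the knob; the tip is 42 mm from the knob's axis. It turns and rises with the knob.
- mark (a point): Inner end of the raised black tab (16 x 8 mm, 6 mm high) on the fixed steel ring, 118 mm across, on the dial round the knob; 46 mm from the knob's axis, level with the tab's top. It does not move. When the knob is set, the pointer tip is 4 mm inside this point, on the line from the knob's axis to it.
- knob_turn (a joint): Angle of the knob, rad, growing counter-clockwise seen from above, stops at -2.8 and 2.8. It starts 0.7 to 2.4 rad counter-clockwise of the tab, so the knob is turned clockwise seen from above (this value falls).
- knob_pull (a joint): How far the knob is pulled up, m: 0 down, 0.010 up at its stop. An over-centre spring holds it at either end: about 6 N pulls it up out of the lower place; past 0.006 it springs on to the stop and stays. Pulled up, a clutch holds it against turning, so it must be set before it is pulled.
- tap_pivot (a point): Upright axis of the tap, half-way up its handle, 72 mm above the bench. The tap sits on the steel pipe that leaves the block; the pipe is 30 mm above the bench, the tap's brass body reaches to 51 mm.
- tap_handle (a point): Middle of the black tap handle, 55 mm out from the tap's axis, half-way up. The handle is a level bar 14 mm wide and 20 mm high (10 mm above and below this point) whose free end is 80 mm from the axis; below its outer part there is only the bench (the pipe when open).
- tap (a joint): Angle of the tap handle, rad: 0 shut (handle across the pipe, towards the robot's side), 1.571 fully open at its stop (handle over the pipe, pointing along it away from the knob). It opens counter-clockwise seen from above, with 0.12 N m of friction, and stays where it is left.
- jar_mid (a point): Centre of an amber jar with a white cap, 56 mm across, 75 mm high; leave it alone.
- brush_grip (a point): Handle of a brush 170 mm long lying on the bench; leave it alone.
- find_mid (a point): Middle of a dark corroded find, 112 mm long, lying on a small cork cradle, 45 mm high in all; leave it alone.
- tray_in (a point): Inner floor of an empty steel tray, 90 x 70 mm, 30 mm high; leave it alone.

How it is judged:
By the outcome, as a careful person would: the job done as asked, in the order asked, and still so for the second after the job is handed in, with the robot touching nothing.
It also fails if it takes over 61 s, if anything falls off the work surface, if the arm or the gripper's body presses on something with over 40 N, if the wrist force passes 120 N, or if a joint passes its speed limit or range.

ROBOT

A 7-joint arm with a two-finger parallel gripper is mounted at the origin on the work surface. World frame = base frame: x ahead of the robot, y to its left, z up, the work surface at z = 0. Lengths are in m, angles in rad, forces in N, time in s.
With the tool pointing down it reaches from about 0.425 to 0.925 m from the base axis. Payload 6.8 kg.
Tool frame: the origin (TCP) lies between the finger pads; the fingertips stand 14 mm ahead of it and the grasp point (between the pads) lies 5 mm behind it (ctrl.tip_reach is the distance from the TCP to the fingertips, in m); z points along the fingers, y is the direction in which the jaws open and shut (so a half turn about z gives the same grasp; the last joint's range is limited). The gripper opens to 88 mm and grips with 3 to 60 N. Pads are 20 mm wide; open, the fingers measure 115 mm over their backs; the gripper's body (75 mm by 178 mm) begins 61 mm behind the grasp point.
Start: joints at [-1.404, 0.477, 0.022, 1.555, -0.011, 1.109, -0.083], TCP at [0.183, 0.65, 0.237] pointing down, gripper open.
Joint ranges: [-2.96, 2.96], [-0.34, 2.1], [-1.41, 1.46], [0.24, 2.44], [-1.37, 4.51], [0.17, 1.92], [-2.96, 2.96]. Speed limits (rad/s): [2.39, 2.39, 3.14, 3.14, 3.14, 3.14, 3.14].

INTERFACE

Orientations are given as a unit quaternion [w, x, y, z].
In Python, from workcell import ctrl gives the robot as it stands. The module is installed in compiled form; this text tells all that it offers.
- The arm moves only by the tool apply_moves, never from a script. Its argument "steps" is one flat list of numbers, 6 for each row, row after row: the shift along the world's x, y, z in cm, then the turn, a rotation vector about the world's x, y, z in degrees. A call has exactly 8 rows; each row shifts and turns the pose as measured when the row begins; what a row does not reach is not made up. A row lasts 1/12 s, in which the tool goes at most 41.7 mm and 7.16 degrees, less where a joint would pass 70% of its speed; a pose out of reach is approached as far as the arm can. A call with a gripper value outside its range is refused whole. "grip" is the opening, from 0 (shut) to 1 (fully open), set as the call begins (left out, the last holds). The fingers move at their own pace and stop on an object; the grip force is fixed at half the most. Time passes only in rows, so rows that do not move let the fingers close, or fill a call up. It gives the time, the measured TCP pose, the force and the opening at its end, in the units of the state.
- ctrl.get_obs(): the state, without advancing time (a new reading comes with each control period).
- ctrl.get_image(name): name is "scene" or "top"; returns a dict with "color" (420x560x3 uint8, red, green, blue), "intrinsics" (3x3 intrinsics, pixels), "xyz" and "orientation" of the camera in the world. Camera axes: x right, y down, z forward; pixel columns grow to the right and rows downward; lengths in m; the calibration is good to about 2 mm. A picture is of the moment at which its call begins. There is no depth.
- ctrl.hand_in(): hands the job in, once; it reports no verdict.
The state is a dict: "t": time; "joint_pos": joint angles; "qd": joint speeds; "joint_torque": joint torques, N m; "eef_pos": TCP position; "ee_rot": TCP orientation; "ft_force": force on the tool from outside, world axes, zero at the start; "torque": the same for the moment, N m; "width": finger opening in m.
Only numpy, scipy, OpenCV 4.12 (cv2) and the standard library are available. Lean on these libraries where they do the work, as an engineer would, in place of code of your own. Each camera call takes 0.05 s, during which the arm holds its last target. There are 200 camera calls.

## Working session

There is one attempt and no reset: what is moved stays moved. The work goes in short steps, Python scripts to look and compute and a tool call to move; the robot and the scene stay as the last step left them, time stands still between calls to the robot, and variables do not carry over. Pictures are saved under pics/ and viewed, about 8 in all and at most 12, crops included, and the job is handed in when it is done.

Besides the shell and the picture viewer there is one more tool, called after "Emit:" in YAML: its name, and indented under it one key for each argument. apply_moves: Moves the arm, as the interface text tells. Its arguments: {"type":"object","properties":{"steps":{"type":"array","items":{"type":"number"}},"grip":{"type":"number"}},"required":["steps"]}

```bash
mkdir -p pics; cat > h.py <<'E'
import numpy as np, cv2
from workcell import ctrl
from scipy.spatial.transform import Rotation as R
def snap(n,f):
    d=ctrl.get_image(n); cv2.imwrite('pics/'+f,d['color'][:,:,::-1]); np.savez('pics/'+f+'.npz',K=d['intrinsics'],p=d['xyz'],q=d['orientation'],c=d['color']); return d
def cam(f):
    d=np.load('pics/'+f+'.npz'); q=d['q']
    M=R.from_quat([q[1],q[2],q[3],q[0]]).as_matrix() if q.size==4 else q
    return d['K'],d['p'],M
def at(f,u,v,z):
    K,p,M=cam(f); r=M@np.linalg.solve(K,[u,v,1]); return p+r*(z-p[2])/r[2]
def px(f,P):
    K,p,M=cam(f); c=K@(M.T@(np.array(P)-p)); return c[:2]/c[2]
E
python3 - <<'E'
from h import *
for n in('top','scene'):
    d=snap(n,n+'0.png'); print(n,d['xyz'],d['orientation'],d['intrinsics'][0])
o=ctrl.get_obs(); print(o)
E
```

```text
top [0.51065031 0.02569592 1.29617507] [-0.02355031  0.71687249 -0.69554866  0.04184824] [478.26664123   0.         284.20700255]
scene [ 1.26306099 -0.24723861  1.1964324 ] [-0.22612757  0.80056524  0.5326168  -0.15582347] [503.8486684    0.         277.91346553]
{'t': 0.1, 'joint_pos': array([-1.40409049,  0.47769173,  0.02236551,  1.55631301, -0.01150061,
        1.10930334, -0.08312258]), 'qd': array([ 3.07027050e-05, -3.31078736e-03, -2.00734594e-03, -3.00750615e-03,
        3.65299133e-04,  4.86427449e-04,  9.05942865e-04]), 'joint_torque': array([ 5.15361622e-03, -5.84090102e+01,  1.54010575e+00, -2.73315203e+01,
       -5.42331173e-02,  1.31176802e-02,  5.45107025e-05]), 'eef_pos': array([0.18305276, 0.64918088, 0.23581333]), 'ee_rot': array([-4.70001051e-05,  1.36982190e-01,  9.90573193e-01, -7.92073695e-04]), 'ft_force': array([ 0.95805918,  0.1196631 , -0.25421009]), 'torque': array([-0.02030575, -0.01498788, -0.02615204]), 'width': 0.08768344461770754}
```

View pics/top0.png

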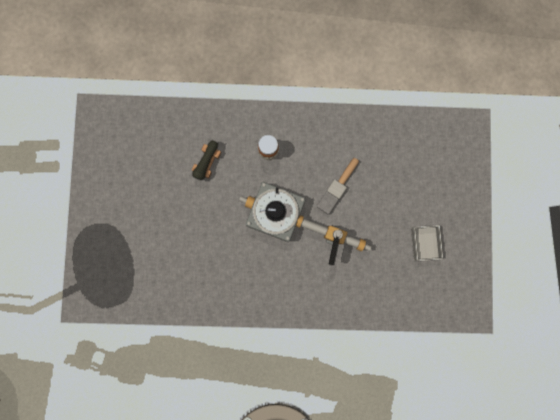

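View pics/scene0.png

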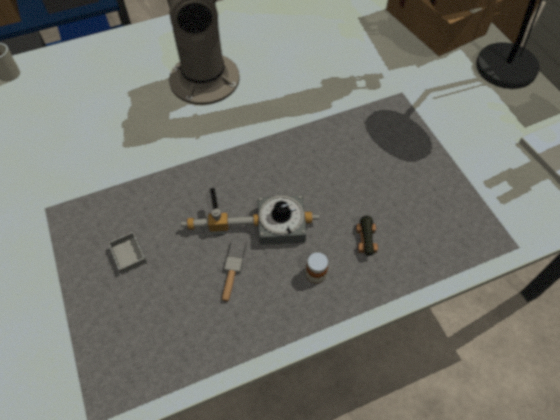

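The top view shows the knob near (275,211), the tap near (336,233) and its handle end near (333,262). The jar is at (268,147). I'll zoom in on the regulator next.

```bash
python3 - <<'E'
from h import *
a=cv2.imread('pics/top0.png')[180:280,235:385]; b=cv2.imread('pics/scene0.png')[170:250,180:330]
f=lambda i:cv2.resize(i,None,fx=5,fy=5,interpolation=cv2.INTER_CUBIC)
A=f(a)[:, :]; B=f(b)
cv2.imwrite('pics/z0.png',cv2.resize(A,(750,500))); 
cv2.imwrite('pics/z1.png',B)
for uv,z in [((275,211),.092),((336,233),.082),((333,262),.082),((268,147),.075)]: print(at('top0.png',*uv,z))
E
```

```text
[0.61199695 0.01907983 0.092     ]
[ 0.56152149 -0.13785929  0.082     ]
[ 0.48796926 -0.13163438  0.082     ]
[0.77930105 0.0422371  0.075     ]
```

View pics/z0.png

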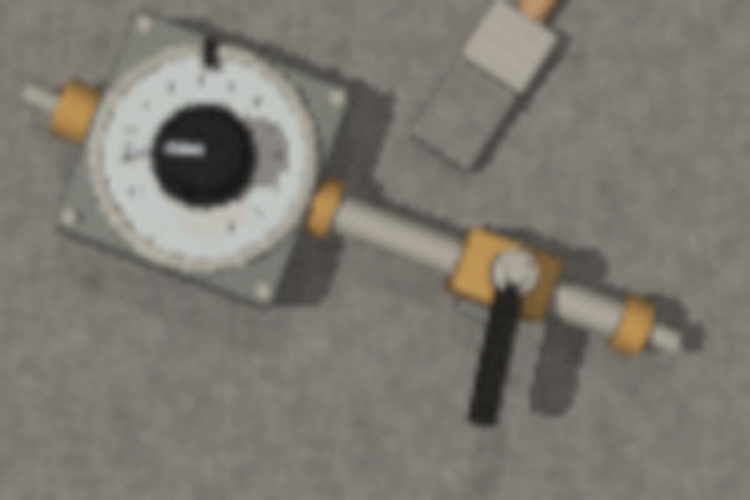

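View pics/z1.png

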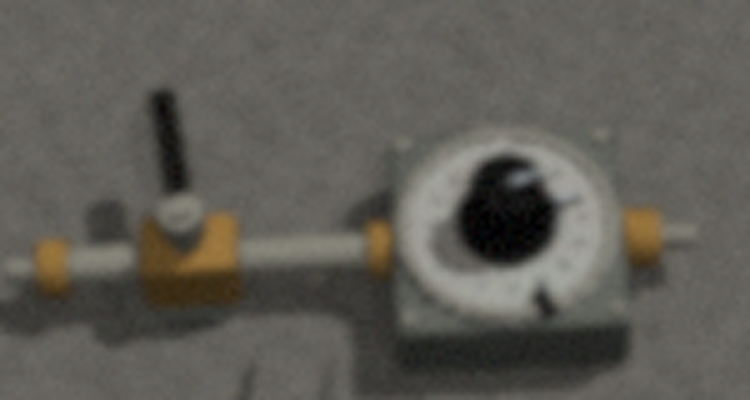

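The zoomed top view shows the knob top at about (204,155), with the pointer pointing left, tip near (122,157). The tab is at the top, with its inner end near (212,68), so the turn is roughly 90° clockwise. Next I'll triangulate and fit the geometry.

```bash
python3 - <<'E'
from h import *
from scipy.optimize import least_squares
# observed pixels (crop coords -> image)
T=lambda X,Y:(235+X/5-.4,180+Y/5-.4); S=lambda X,Y:(180+X/5-.4,170+Y/5-.4)
def model(p):
    x,y,a,m,b=p[:5]; Rm=lambda v:np.array([x+np.cos(a)*v[0]-np.sin(a)*v[1],y+np.sin(a)*v[0]+np.cos(a)*v[1],v[2]])
    k=Rm([0,.08,.092])
    return dict(knob=k,piv=Rm([0,-.09,.083]),hend=Rm([-.08,-.09,.082]),ring=np.array([k[0],k[1],.056]),
      tab=np.array([k[0]+.053*np.cos(m),k[1]+.053*np.sin(m),.058]),
      tip=np.array([k[0]+.042*np.cos(b),k[1]+.042*np.sin(b),.059]))
obs=[('top0.png',T(205,153),'knob'),('top0.png',T(515,270),'piv'),('top0.png',T(482,422),'hend'),('top0.png',T(202,156),'ring'),('top0.png',T(211,54),'tab'),('top0.png',T(124,157),'tip'),
('scene0.png',S(509,180),'knob'),('scene0.png',S(181,213),'piv'),('scene0.png',S(161,92),'hend'),('scene0.png',S(508,224),'ring'),('scene0.png',S(543,301),'tab'),('scene0.png',S(578,201),'tip')]
def res(p):
    mm=model(p); d=p[5:].reshape(2,2)
    return np.concatenate([px(f,mm[n])-uv for f,uv,n in obs]+[np.r_[0.,0.]]) 
r=least_squares(res,[.59,-.06,-.3,0,1.5],loss='soft_l1')
print(r.x[:3],np.degrees(r.x[2:])); print(np.round(r.fun.reshape(-1,2),1))
for k,v in model(r.x).items(): print(k,np.round(v,4))
E
```

```text
Traceback (most recent call last):
ValueError: cannot reshape array of size 0 into shape (2,2)
```

```bash
cat > fit.py <<'E'
from h import *
from scipy.optimize import least_squares
T=lambda X,Y:(235+X/5-.4,180+Y/5-.4); S=lambda X,Y:(180+X/5-.4,170+Y/5-.4)
def model(p):
    x,y,a,m,b=p; c,s=np.cos(a),np.sin(a); Rm=lambda u,v,z:np.array([x+c*u-s*v,y+s*u+c*v,z])
    k=Rm(0,.08,.092); pol=lambda r,t,z:np.array([k[0]+r*np.cos(t),k[1]+r*np.sin(t),z])
    return dict(knob=k,piv=Rm(0,-.09,.083),hend=Rm(-.08,-.09,.082),ring=pol(0,0,.056),tab=pol(.053,m,.058),tip=pol(.042,b,.059))
obs=[('top0.png',T(205,153),'knob'),('top0.png',T(515,270),'piv'),('top0.png',T(482,422),'hend'),('top0.png',T(202,156),'ring'),('top0.png',T(211,54),'tab'),('top0.png',T(124,157),'tip'),
('scene0.png',S(509,180),'knob'),('scene0.png',S(181,213),'piv'),('scene0.png',S(161,92),'hend'),('scene0.png',S(508,224),'ring'),('scene0.png',S(543,301),'tab'),('scene0.png',S(578,201),'tip')]
def res(p):
    mm=model(p); return np.concatenate([px(f,mm[n])-uv for f,uv,n in obs])
r=least_squares(res,[.59,-.06,-.3,0,1.5],loss='soft_l1')
if __name__=='__main__':
    print(r.x[:2],np.degrees(r.x[2:])); print(np.round(r.fun.reshape(-1,2),1).tolist())
    for k,v in model(r.x).items(): print(k,np.round(v,4))
E
python3 fit.py
```

```text
[ 0.59163104 -0.05819102] [-17.78525236  -1.62814295  88.35987116]
[[-0.1, -0.8], [0.8, -1.6], [-2.8, -2.1], [0.4, -0.2], [-0.2, -0.1], [-0.2, -1.5], [-1.2, -0.2], [-0.8, -0.0], [2.7, -0.9], [-1.0, -1.8], [-0.6, -1.4], [-0.3, -2.6]]
knob [0.6161 0.018  0.092 ]
piv [ 0.5641 -0.1439  0.083 ]
hend [ 0.488  -0.1195  0.082 ]
ring [0.6161 0.018  0.056 ]
tab [0.669  0.0165 0.058 ]
tip [0.6173 0.06   0.059 ]
```

Emit:
apply_moves:
  steps: [1.8, -2.6, 0, 0, 0, 0, 1.8, -2.6, 0, 0, 0, 0, 1.8, -2.6, 0, 0, 0, 0, 1.8, -2.6, 0, 0, 0, 0, 1.8, -2.6, 0, 0, 0, 0, 1.8, -2.6, 0, 0, 0, 0, 1.8, -2.6, 0, 0, 0, 0, 1.8, -2.6, 0, 0, 0, 0]
  grip: 1

```text
t: 0.77
eef_pos: [0.322, 0.436, 0.2309]
ee_rot: [-0.003, 0.129, 0.992, -0.003]
ft_force: [1.0, 0.5, -0.5]
width: 0.0877
```

Emit:
apply_moves:
  steps: [1.8, -2.6, 0, 0, 0, 0, 1.8, -2.6, 0, 0, 0, 0, 1.8, -2.6, 0, 0, 0, 0, 1.8, -2.6, 0, 0, 0, 0, 1.8, -2.6, 0, 0, 0, 0, 1.8, -2.6, 0, 0, 0, 0, 1.8, -2.6, 0, 0, 0, 0, 1.8, -2.6, 0, 0, 0, 0]

```text
t: 1.43
eef_pos: [0.4696, 0.2147, 0.2292]
ee_rot: [-0.004, 0.129, 0.992, -0.004]
ft_force: [0.2, 0.7, 0.3]
width: 0.0877
```

Emit:
apply_moves:
  steps: [2.1, -2.8, -0.5, 0, 0, 0, 2.1, -2.8, -0.5, 0, 0, 0, 2.1, -2.8, -0.5, 0, 0, 0, 2.1, -2.8, -0.5, 0, 0, 0, 2.1, -2.8, -0.5, 0, 0, 0, 2.0, -2.8, -0.5, 0, 0, 0, 1.5, -2, -0.5, 0, 0, 0, 0, 0, 0, 0, 0, 0]

```text
t: 2.1
eef_pos: [0.6155, 0.0087, 0.1914]
ee_rot: [-0.004, 0.132, 0.991, -0.006]
ft_force: [-0.3, -1.4, 0.0]
width: 0.0876
```

```bash
cat > st.py <<'E'
from h import *
o=ctrl.get_obs(); q=o['ee_rot']; M=R.from_quat([q[1],q[2],q[3],q[0]]).as_matrix()
print('t',round(o['t'],2),'pos',np.round(o['eef_pos']*100,2),'z-axis',np.round(M[:,2],3),'jaw',np.round(np.degrees(np.arctan2(M[1,1],M[0,1])),1),'F',np.round(o['ft_force'],1),'T',np.round(o['torque'],2),'w',np.round(o['width'],4))
# rotvec (world,deg) to make tool vertical
z=M[:,2]; print('level by',np.round(np.degrees(np.cross(z,[0,0,-1])),2),'q7',o['joint_pos'][6])
E
python3 st.py
```

```text
t 2.1 pos [61.55  0.87 19.14] z-axis [-0.01  -0.011 -1.   ] jaw 74.8 F [-0.3 -1.4  0. ] T [ 0.02  0.04 -0.04] w 0.0876
level by [ 0.62 -0.59  0.  ] q7 1.3249154359632398
```

Emit:
apply_moves:
  steps: [0, 0.3, -0.5, 0.6, -0.6, 0, 0, 0.3, -1, 0, 0, 0, 0, 0.3, -1, 0, 0, 0, 0, 0, -1.5, 0, 0, 0, 0, 0, -1.5, 0, 0, 0, 0, 0, -1, 0, 0, 0, 0, 0, 0, 0, 0, 0, 0, 0, 0, 0, 0, 0]

```text
t: 2.77
eef_pos: [0.6101, 0.0282, 0.1184]
ee_rot: [-0.003, 0.128, 0.992, 0.002]
ft_force: [-1.0, -0.5, 0.7]
width: 0.0877
```

```bash
python3 st.py; python3 - <<'E'
from h import *
a=snap('top','t1.png');b=snap('scene','s1.png')
f=lambda i:cv2.resize(i[:,:,::-1],(400,400),interpolation=cv2.INTER_CUBIC)
cv2.imwrite('pics/c1.png',np.hstack([f(a['color'][160:280,220:340]),f(b['color'][130:250,220:340])]))
E
```

```text
t 2.77 pos [61.01  2.82 11.84] z-axis [-0.005  0.005 -1.   ] jaw 75.3 F [-1.  -0.5  0.7] T [-0.02  0.01  0.01] w 0.0877
level by [-0.29 -0.3  -0.  ] q7 1.3420499001471764
```

View pics/c1.png

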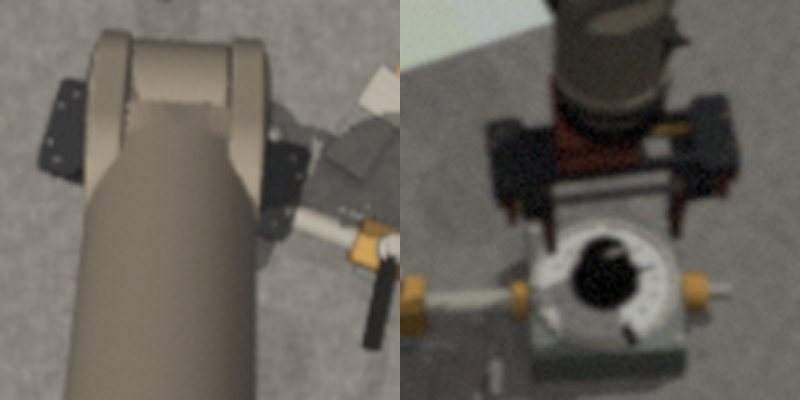

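The scene view shows the open fingers straddling the knob, a little behind it and too far to +y. I'll correct that and go down.

Emit:
apply_moves:
  steps: [0.4, -1, 0, -0.3, -0.3, 0, 0, 0, 0, 0, 0, 0, 0, 0, -1, 0, 0, 0, 0, 0, -1, 0, 0, 0, 0, 0, -1, 0, 0, 0, 0, 0, -0.7, 0, 0, 0, 0, 0, 0, 0, 0, 0, 0, 0, 0, 0, 0, 0]

```text
t: 3.53
eef_pos: [0.6165, 0.016, 0.0804]
ee_rot: [0.003, 0.129, 0.992, 0.0]
ft_force: [-0.3, -0.0, -0.4]
width: 0.0881
```

```bash
python3 st.py
```

```text
t 3.53 pos [61.65  1.6   8.04] z-axis [ 0.006 -0.    -1.   ] jaw 75.2 F [-0.3 -0.  -0.4] T [-0.02  0.02 -0.03] w 0.0881
level by [0.02 0.35 0.  ] q7 1.3714519520676696
```

Height is fine (tips at about 66 mm). I'll lower 3 mm more and close.

Emit:
apply_moves:
  steps: [-0.1, 0.1, -0.3, 0, 0.3, 0, 0, 0, 0, 0, 0, 0, 0, 0, 0, 0, 0, 0, 0, 0, 0, 0, 0, 0, 0, 0, 0, 0, 0, 0, 0, 0, 0, 0, 0, 0, 0, 0, 0, 0, 0, 0, 0, 0, 0, 0, 0, 0]

```text
t: 4.2
eef_pos: [0.6161, 0.0175, 0.0779]
ee_rot: [0.001, 0.128, 0.992, 0.0]
ft_force: [0.3, 0.5, -0.1]
width: 0.0881
```

Emit:
apply_moves:
  steps: [0, 0, 0, 0, 0, 0, 0, 0, 0, 0, 0, 0, 0, 0, 0, 0, 0, 0, 0, 0, 0, 0, 0, 0, 0, 0, 0, 0, 0, 0, 0, 0, 0, 0, 0, 0, 0, 0, 0, 0, 0, 0, 0, 0, 0, 0, 0, 0]
  grip: 0

```text
t: 4.87
eef_pos: [0.6166, 0.019, 0.0783]
ee_rot: [0.001, 0.128, 0.992, 0.001]
ft_force: [1.2, -0.1, 0.2]
width: 0.0399
```

```bash
python3 st.py
```

```text
t 4.87 pos [61.66  1.9   7.83] z-axis [ 0.003  0.002 -1.   ] jaw 75.3 F [ 1.2 -0.1  0.2] T [-0.54 -0.05 -0.03] w 0.0399
level by [-0.1   0.16  0.  ] q7 1.3707295695820907
```

Gripped at 39.9 mm. I'll turn clockwise in parts.

Emit:
apply_moves:
  steps: [0, 0, 0, 0, 0, -4, 0, 0, 0, 0, 0, -6, 0, 0, 0, 0, 0, -6, 0, 0, 0, 0, 0, -6, 0, 0, 0, 0, 0, -6, 0, 0, 0, 0, 0, -6, 0, 0, 0, 0, 0, -4, 0, 0, 0, 0, 0, 0]

```text
t: 5.53
eef_pos: [0.6168, 0.0194, 0.0783]
ee_rot: [0.002, 0.457, 0.89, 0.0]
ft_force: [0.2, -1.0, 0.3]
width: 0.0394
```

```bash
python3 st.py
```

```text
t 5.53 pos [61.68  1.94  7.83] z-axis [ 0.004 -0.001 -1.   ] jaw 35.7 F [ 0.2 -1.   0.3] T [-0.17  0.05 -0.04] w 0.0394
level by [0.06 0.21 0.  ] q7 0.8082833153397803
```

Emit:
apply_moves:
  steps: [0, 0, 0, 0, 0.2, -4, 0, 0, 0, 0, 0, -6, 0, 0, 0, 0, 0, -7, 0, 0, 0, 0, 0, -7, 0, 0, 0, 0, 0, -7, 0, 0, 0, 0, 0, -7, 0, 0, 0, 0, 0, -6, 0, 0, 0, 0, 0, 0]

```text
t: 6.2
eef_pos: [0.6173, 0.0196, 0.0782]
ee_rot: [0.001, 0.761, 0.649, -0.0]
ft_force: [0.7, 0.2, 0.9]
width: 0.0393
```

```bash
python3 st.py;  python3 - <<'E'
from h import *
a=snap('top','t2.png');b=snap('scene','s2.png')
f=lambda i:cv2.resize(i[:,:,::-1],(500,500),interpolation=cv2.INTER_CUBIC)
cv2.imwrite('pics/c2.png',cv2.resize(b['color'][180:250,240:330,::-1],(720,560),interpolation=cv2.INTER_CUBIC))
E
```

```text
t 6.2 pos [61.73  1.96  7.82] z-axis [ 0.    -0.001 -1.   ] jaw -9.1 F [0.7 0.2 0.9] T [-0.09  0.18 -0.07] w 0.0393
level by [0.08 0.   0.  ] q7 0.18036526671727673
```

View pics/c2.png

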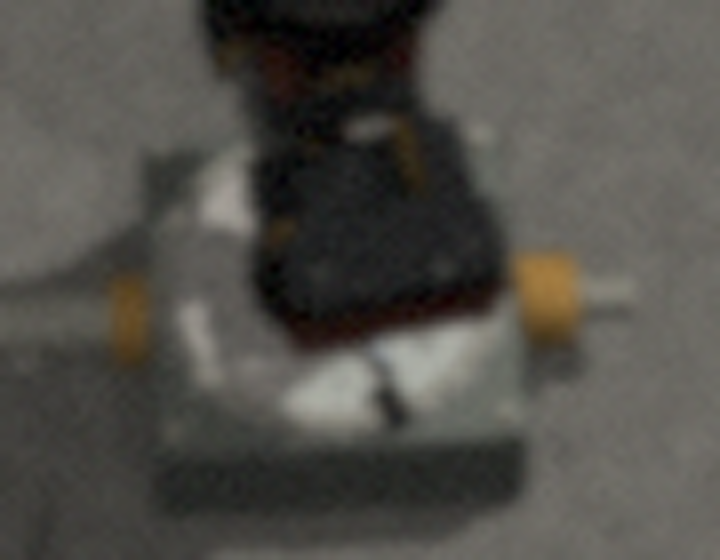

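The pointer tip shows just short of the tab, near (375,358), with the tab at (390,397). I've turned 84.4° of about 90°. I'll turn about 5° more, then let go and rise out of the way to check with a clear view.

Emit:
apply_moves:
  steps: [0, 0, 0, 0, 0, -3, 0, 0, 0, 0, 0, -2, 0, 0, 0, 0, 0, 0, 0, 0, 0, 0, 0, 0, 0, 0, 0, 0, 0, 0, 0, 0, 0, 0, 0, 0, 0, 0, 0, 0, 0, 0, 0, 0, 0, 0, 0, 0]

```text
t: 6.97
eef_pos: [0.6174, 0.0196, 0.0783]
ee_rot: [-0.0, 0.782, 0.623, 0.0]
ft_force: [0.6, -0.9, -0.9]
width: 0.0396
```

```bash
python3 st.py
```

```text
t 6.97 pos [61.74  1.96  7.83] z-axis [ 0.  0. -1.] jaw -12.9 F [ 0.6 -0.9 -0.9] T [-0.11  0.11  0.01] w 0.0396
level by [-0.02  0.01  0.  ] q7 0.12849076122284034
```

Emit:
apply_moves:
  steps: [0, 0, 0, 0, 0, 0, 0, 0, 0, 0, 0, 0, 0, 0, 0, 0, 0, 0, 0, 0, 0, 0, 0, 0, 0, 0, 0, 0, 0, 0, 0, 0, 2, 0, 0, 0, 0, 0, 4, 0, 0, 0, 0, 0, 4, 0, 0, 0]
  grip: 1

```text
t: 7.63
eef_pos: [0.6107, 0.0201, 0.1725]
ee_rot: [-0.004, 0.782, 0.624, -0.007]
ft_force: [1.6, -0.4, 0.1]
width: 0.0867
```

Emit:
apply_moves:
  steps: [0, 4, 1, 0, 0, 0, 0, 4, 1, 0, 0, 0, 0, 4, 1, 0, 0, 0, 0, 4, 0, 0, 0, 0, 0, 4, 0, 0, 0, 0, 0, 4, 0, 0, 0, 0, 0, 4, 0, 0, 0, 0, 0, 0, 0, 0, 0, 0]

```text
t: 8.3
eef_pos: [0.6124, 0.3076, 0.2164]
ee_rot: [-0.001, 0.785, 0.619, 0.001]
ft_force: [-0.8, 1.7, 0.1]
width: 0.088
```

```bash
python3 st.py;  python3 - <<'E'
from h import *
a=snap('top','t3.png');b=snap('scene','s3.png')
f=lambda i:cv2.resize(i[:,:,::-1],(400,400),interpolation=cv2.INTER_CUBIC)
cv2.imwrite('pics/c3.png',np.hstack([f(a['color'][180:240,245:305]),f(b['color'][185:245,252:312])]))
E
```

```text
t 8.3 pos [61.24 30.76 21.64] z-axis [ 0.     0.003 -1.   ] jaw -13.4 F [-0.8  1.7  0.1] T [ 0.02  0.14 -0.01] w 0.088
level by [-0.17  0.02  0.  ] q7 -0.4090821486571444
```

View pics/c3.png

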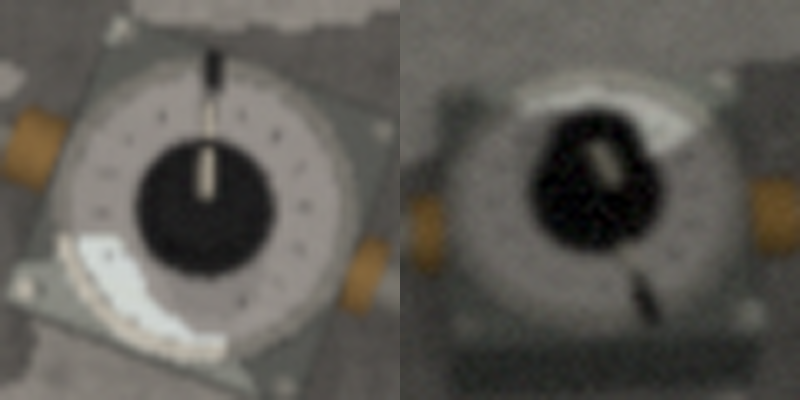

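The top view shows the pointer line at (211,105) meeting the tab at (213,72), very nearly aligned. I'll quantify the difference at sub-pixel level.

```bash
python3 - <<'E'
from h import *
d=np.load('pics/t3.png.npz'); g=d['c'].astype(float).mean(2)
# dark tab
sub=g[184:195,270:285]; print(np.round(sub).astype(int)); 
print('rows195-212'); print(np.round(g[193:212,270:283]).astype(int))
# knob top disc centroid
m=(g<50).astype(np.uint8); n,l,s,c=cv2.connectedComponentsWithStats(m[180:240,245:305]); print([(s[i].tolist(),np.round(c[i]+[245,180],2).tolist()) for i in range(1,n) if s[i,4]>5])
K,p,M=cam('t3.png')
for ax in([.6174,.0196],[.6135,.018]):
  print(ax,[np.round(px('t3.png',[*ax,z]),2).tolist() for z in(.092,.059,.056)])
E
```

```text
[[ 85  85  87  94  93  93  97 107 109 107 108 102  87  87  90]
 [ 80  78  80  82  80  82  86  86  87  86  86  84  84  86  86]
 [ 88  84  84  80  78  76  76  79  82  81  84  85  85  85  87]
 [ 87  88  88  87  84  77  58  61  71  77  81  85  84  85  84]
 [ 90  93  96  94  94  76  42  40  64  85  85  84  85  86  84]
 [106 107 108 107 105  77  39  39  73 106 105 101  96  92  87]
 [116 115 118 123 110  81  42  42  80 114 116 114 110 106 101]
 [116 119 127 136 124  88  42  45  84 117 114 113 116 115 113]
 [131 132 139 140 132  98  52  53  93 129 126 125 126 114 112]
 [142 143 143 144 136 109  81  80 107 138 141 139 137 128 124]
 [144 144 145 143 136 116 101 109 128 142 142 143 142 141 140]]
rows195-212
[[142 143 143 144 136 109  81  80 107 138 141 139 137]
 [144 144 145 143 136 116 101 109 128 142 142 143 142]
 [143 144 145 142 134 119 125 121 140 144 142 141 142]
 [143 143 143 142 135 129 143 127 141 142 137 131 143]
 [140 144 144 143 136 134 147 129 142 142 133 124 140]
 [142 144 144 144 136 134 149 135 141 142 139 134 140]
 [143 141 141 140 135 133 149 138 139 141 144 142 141]
 [139 129
[... 172 characters left out ...]
0  52 105 129  58  28  29  33  50  82]
 [ 29  29  26  32  63 113 134  60  29  28  28  31  46]
 [ 28  28  29  34  69 119 134  61  31  30  27  27  32]
 [ 26  27  29  34  70 120 134  61  29  30  29  24  28]
 [ 29  29  26  35  70 120 132  60  27  26  27  30  30]
 [ 31  30  28  34  67 111 120  53  27  28  29  29  29]
 [ 29  30  26  29  54  82  85  45  30  28  29  30  30]
 [ 30  31  28  31  33  43  45  30  27  27  29  31  29]
 [ 32  32  27  29  28  31  29  29  30  27  30  29  28]]
[([31, 8, 2, 4, 8], [276.5, 189.5]), ([21, 22, 20, 19, 268], [275.08, 211.49])]
[0.6174, 0.0196] [[274.86, 208.86], [274.76, 209.98], [274.75, 210.08]]
[0.6135, 0.018] [[275.45, 210.42], [275.33, 211.5], [275.32, 211.6]]
```

The tab direction is about 4.0° and the pointer direction about 4.3° in the image, so they agree within 1°. I'll go back, regrasp and pull.

Emit:
apply_moves:
  steps: [0, -4, 0, -0.2, 0, 0, 0, -4, 0, 0, 0, 0, 0, -4, 0, 0, 0, 0, 0, -4, -0.5, 0, 0, 0, 0.2, -4, -1, 0, 0, 0, 0.2, -4, -1, 0, 0, 0, 0, -3, -1, 0, 0, 0, 0, 0, 0, 0, 0, 0]

```text
t: 9.07
eef_pos: [0.6119, 0.0125, 0.1832]
ee_rot: [0.005, 0.79, 0.613, -0.002]
ft_force: [-0.6, -0.6, 0.3]
width: 0.0877
```

```bash
python3 st.py
```

```text
t 9.07 pos [61.19  1.25 18.32] z-axis [ 0.003 -0.01  -1.   ] jaw -14.4 F [-0.6 -0.6  0.3] T [-0.11  0.12 -0.02] w 0.0877
level by [0.55 0.19 0.  ] q7 0.02496823301757723
```

Emit:
apply_moves:
  steps: [0.5, 0.7, 0, 0.5, 0.2, 0, 0, 0, 0, 0, 0, 0, 0, 0, -1, 0, 0, 0, 0, 0, -2, 0, 0, 0, 0, 0, -2, 0, 0, 0, 0, 0, -1, 0, 0, 0, 0, 0, -0.5, 0, 0, 0, 0, 0, 0, 0, 0, 0]

```text
t: 9.73
eef_pos: [0.6173, 0.0205, 0.1151]
ee_rot: [-0.0, 0.791, 0.612, 0.001]
ft_force: [0.6, -0.2, 0.4]
width: 0.0877
```

```bash
python3 st.py
```

```text
t 9.73 pos [61.73  2.05 11.51] z-axis [ 0.001  0.002 -1.   ] jaw -14.5 F [ 0.6 -0.2  0.4] T [-0.07  0.07  0.02] w 0.0877
level by [-0.12  0.07  0.  ] q7 0.07711080409746512
```

Emit:
apply_moves:
  steps: [0, -0.1, -1, 0, 0, 0, 0, 0, -1, 0, 0, 0, 0, 0, -1, 0, 0, 0, 0, 0, -0.5, 0, 0, 0, 0, 0, 0, 0, 0, 0, 0, 0, 0, 0, 0, 0, 0, 0, 0, 0, 0, 0, 0, 0, 0, 0, 0, 0]

```text
t: 10.4
eef_pos: [0.6187, 0.0208, 0.078]
ee_rot: [0.0, 0.79, 0.613, 0.002]
ft_force: [-0.0, 0.5, 0.6]
width: 0.0883
```

```bash
python3 st.py
```

```text
t 10.4 pos [61.87  2.08  7.8 ] z-axis [ 0.004  0.002 -1.   ] jaw -14.3 F [-0.   0.5  0.6] T [-0.06  0.09 -0.01] w 0.0883
level by [-0.14  0.22  0.  ] q7 0.11069048359312926
```

Emit:
apply_moves:
  steps: [-0.1, -0.1, 0, 0, 0, 0, 0, 0, 0, 0, 0, 0, 0, 0, 0, 0, 0, 0, 0, 0, 0, 0, 0, 0, 0, 0, 0, 0, 0, 0, 0, 0, 0, 0, 0, 0, 0, 0, 0, 0, 0, 0, 0, 0, 0, 0, 0, 0]
  grip: 0

```text
t: 11.07
eef_pos: [0.6176, 0.0199, 0.0796]
ee_rot: [-0.0, 0.79, 0.613, 0.003]
ft_force: [-1.0, 0.4, 1.2]
width: 0.0396
```

```bash
python3 st.py
```

```text
t 11.07 pos [61.76  1.99  7.96] z-axis [ 0.004  0.004 -1.   ] jaw -14.3 F [-1.   0.4  1.2] T [-0.12  0.19  0.05] w 0.0396
level by [-0.23  0.24  0.  ] q7 0.11231710665999542
```

Now I'll pull up in small rows.

Emit:
apply_moves:
  steps: [0, 0, 0.2, 0, 0, 0, 0, 0, 0.2, 0, 0, 0, 0, 0, 0.2, 0, 0, 0, 0, 0, 0.2, 0, 0, 0, 0, 0, 0.2, 0, 0, 0, 0, 0, 0.2, 0, 0, 0, 0, 0, 0.2, 0, 0, 0, 0, 0, 0, 0, 0, 0]

```text
t: 11.73
eef_pos: [0.6174, 0.0199, 0.0906]
ee_rot: [0.001, 0.79, 0.613, 0.002]
ft_force: [2.7, -0.6, 0.1]
width: 0.0391
```

```bash
python3 st.py
```

```text
t 11.73 pos [61.74  1.99  9.06] z-axis [ 0.005 -0.    -1.   ] jaw -14.3 F [ 2.7 -0.6  0.1] T [-0.07 -0.26 -0.02] w 0.0391
level by [0.01 0.26 0.  ] q7 0.09974409536924594
```

Emit:
apply_moves:
  steps: [0, 0, 0.1, 0, 0, 0, 0, 0, 0.1, 0, 0, 0, 0, 0, 0, 0, 0, 0, 0, 0, 0, 0, 0, 0, 0, 0, 0, 0, 0, 0, 0, 0, 0, 0, 0, 0, 0, 0, 0, 0, 0, 0, 0, 0, 0, 0, 0, 0]

```text
t: 12.4
eef_pos: [0.6174, 0.0199, 0.0908]
ee_rot: [0.002, 0.79, 0.614, 0.001]
ft_force: [3.7, -0.8, -9.3]
width: 0.0396
```

```bash
python3 st.py
```

```text
t 12.4 pos [61.74  1.99  9.08] z-axis [ 0.005 -0.002 -1.   ] jaw -14.3 F [ 3.7 -0.8 -9.3] T [-0.13 -0.68  0.02] w 0.0396
level by [0.12 0.27 0.  ] q7 0.09810662112163943
```

At the stop: 9 N down and no further rise. Releasing, lifting, then heading to the tap's near side with the fingers closed.

Emit:
apply_moves:
  steps: [0, 0, 0, 0, 0, 0, 0, 0, 0, 0, 0, 0, 0, 0, 0, 0, 0, 0, 0, 0, 0, 0, 0, 0, 0, 0, 0, 0, 0, 0, 0, 0, 2, 0, 0, 0, 0, 0, 4, 0, 0, 0, 0, 0, 3, 0, 0, 0]
  grip: 1

```text
t: 13.07
eef_pos: [0.6128, 0.02, 0.1805]
ee_rot: [-0.002, 0.79, 0.613, -0.003]
ft_force: [0.6, -0.0, 0.8]
width: 0.0869
```

Emit:
apply_moves:
  steps: [-1, -1, 0.5, 0, 0, 0, -2, -2, 0, 0, 0, 0, -2, -2, 0, 0, 0, 0, -2, -2, 0, 0, 0, 0, -2, -2, 0, 0, 0, 0, -0.5, -1, 0, 0, 0, 0, 0, 0, 0, 0, 0, 0, 0, 0, 0, 0, 0, 0]
  grip: 0

```text
t: 13.73
eef_pos: [0.5157, -0.0835, 0.1923]
ee_rot: [0.0, 0.789, 0.614, 0.003]
ft_force: [-0.2, 1.1, -0.3]
width: 0.0375
```

```bash
python3 st.py;  python3 - <<'E'
from h import *
a=snap('top','t4.png');b=snap('scene','s4.png')
f=lambda i:cv2.resize(i[:,:,::-1],(400,400),interpolation=cv2.INTER_CUBIC)
cv2.imwrite('pics/c4.png',np.hstack([f(a['color'][170:290,255:375]),f(b['color'][150:250,205:305])]))
E
```

```text
t 13.73 pos [51.57 -8.35 19.23] z-axis [ 0.005  0.004 -1.   ] jaw -14.2 F [-0.2  1.1 -0.3] T [-0.03  0.08  0.01] w 0.0375
level by [-0.2   0.31  0.  ] q7 0.1599527840534638
```

View pics/c4.png

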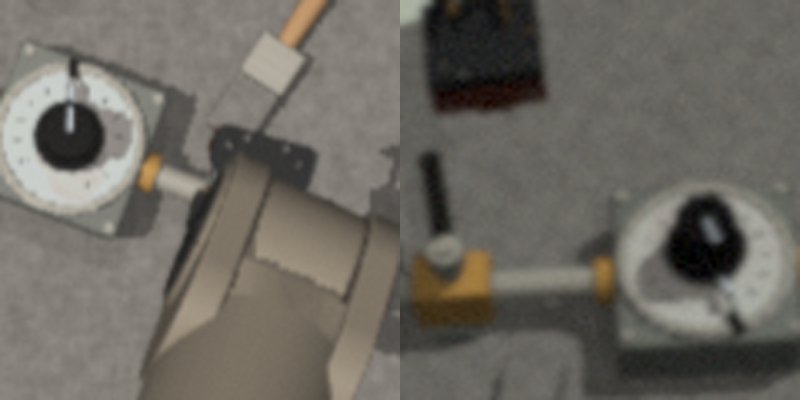

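The pointer at (70,90) is still in line with the tab at (72,65), and the knob stands higher. The handle hasn't moved. I'll descend beside it.

Emit:
apply_moves:
  steps: [0, 0, -1, -0.2, 0.3, 0, 0, 0, -2, 0, 0, 0, 0, 0, -2.5, 0, 0, 0, 0, 0, -2.5, 0, 0, 0, 0, 0, -2, 0, 0, 0, 0, 0, -1, 0, 0, 0, 0, 0, 0, 0, 0, 0, 0, 0, 0, 0, 0, 0]

```text
t: 14.5
eef_pos: [0.5233, -0.0741, 0.0723]
ee_rot: [0.001, 0.784, 0.621, -0.001]
ft_force: [0.2, -0.5, -0.2]
width: 0.0007
```

```bash
python3 st.py
```

```text
t 14.5 pos [52.33 -7.41  7.23] z-axis [-0.001 -0.002 -1.   ] jaw -13.2 F [ 0.2 -0.5 -0.2] T [-0.04  0.06 -0.02] w 0.0007
level by [ 0.14 -0.03  0.  ] q7 0.31165434542840004
```

Emit:
apply_moves:
  steps: [-0.3, -1, 0, 0, 0, 0, -0.3, -1, 0, 0, 0, 0, -0.2, -1, 0, 0, 0, 0, -0.2, -1, 0, 0, 0, 0, -0.2, -1, 0, 0, 0, 0, -0.2, -1, 0, 0, 0, 0, -0.1, -1, 0, 0, 0, 0, 0, 0, 0, 0, 0, 0]

```text
t: 15.17
eef_pos: [0.5103, -0.1463, 0.0765]
ee_rot: [-0.0, 0.783, 0.623, 0.004]
ft_force: [-1.0, 0.5, -0.3]
width: 0.0001
```

```bash
python3 st.py
```

```text
t 15.17 pos [ 51.03 -14.63   7.65] z-axis [ 0.007  0.006 -1.   ] jaw -13.0 F [-1.   0.5 -0.3] T [-0.09  0.09 -0.  ] w 0.0001
level by [-0.32  0.39  0.  ] q7 0.4544180637221544
```

Emit:
apply_moves:
  steps: [0.1, -0.9, -0.2, -0.3, 0.3, 0, 0.2, -0.9, 0, 0, 0, 0, 0.3, -0.8, 0, 0, 0, 0, 0.4, -0.6, 0, 0, 0, 0, 0.5, -0.5, 0, 0, 0, 0, 0.3, -0.3, 0, 0, 0, 0, 0, 0, 0, 0, 0, 0, 0, 0, 0, 0, 0, 0]

```text
t: 15.83
eef_pos: [0.5265, -0.188, 0.0746]
ee_rot: [-0.005, 0.783, 0.622, 0.001]
ft_force: [-3.7, 3.2, 1.2]
width: 0.0
```

```bash
python3 st.py
```

```text
t 15.83 pos [ 52.65 -18.8    7.46] z-axis [-0.004  0.008 -1.   ] jaw -13.1 F [-3.7  3.2  1.2] T [ 0.49  0.57 -0.05] w 0.0
level by [-0.48 -0.26 -0.  ] q7 0.5112120135513791
```

Emit:
apply_moves:
  steps: [0.3, -0.1, 0, 0, 0, 0, 0.3, -0.1, 0, 0, 0, 0, 0.3, -0.1, 0, 0, 0, 0, 0.3, -0.1, 0, 0, 0, 0, 0, 0, 0, 0, 0, 0, 0, 0, 0, 0, 0, 0, 0, 0, 0, 0, 0, 0, 0, 0, 0, 0, 0, 0]

```text
t: 16.5
eef_pos: [0.5259, -0.1893, 0.0726]
ee_rot: [-0.018, 0.784, 0.621, -0.006]
ft_force: [-2.6, 3.5, 1.8]
width: 0.0005
```

```bash
python3 st.py
```

```text
t 16.5 pos [ 52.59 -18.93   7.26] z-axis [-0.031  0.021 -0.999] jaw -13.2 F [-2.6  3.5  1.8] T [ 0.5   0.61 -0.04] w 0.0005
level by [-1.22 -1.79 -0.  ] q7 0.508289535888484
```

```bash
python3 - <<'E'
from h import *
b=snap('scene','s5.png')
cv2.imwrite('pics/c5.png',cv2.resize(b['color'][150:250,150:290,::-1],(784,560),interpolation=cv2.INTER_CUBIC))
E
```

```text
(no output)
```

View pics/c5.png

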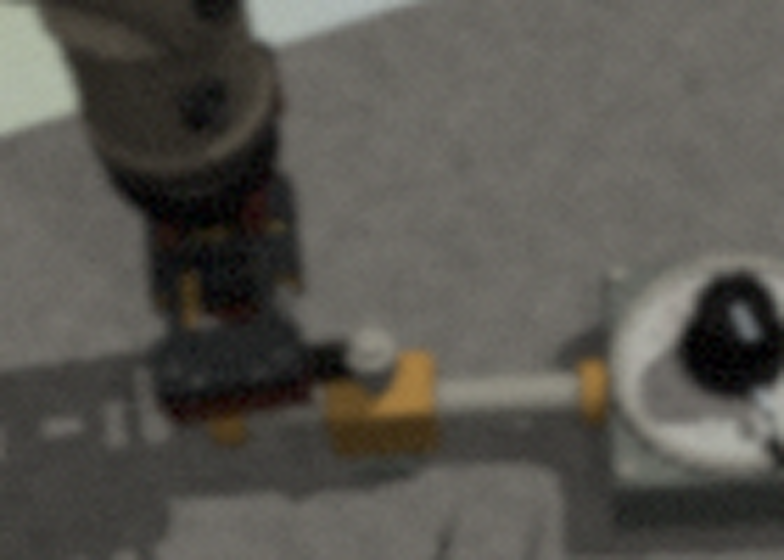

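The handle now runs from (372,345) down-left under the gripper, roughly along the pipe. I'll push firmer to make sure it's at the stop, and level the tool.

Emit:
apply_moves:
  steps: [0.3, -0.1, 0.1, -1.2, -1.8, 0, 0.5, -0.2, 0, 0, 0, 0, 0.6, -0.2, 0, 0, 0, 0, 0.7, -0.2, 0, 0, 0, 0, 0.8, -0.2, 0, 0, 0, 0, 0.8, -0.2, 0, 0, 0, 0, 0.8, -0.2, 0, 0, 0, 0, 0.8, -0.2, 0, 0, 0, 0]

```text
t: 17.22
eef_pos: [0.5257, -0.1891, 0.0682]
ee_rot: [-0.052, 0.786, 0.615, -0.023]
ft_force: [-25.6, 12.7, 30.9]
width: 0.0004
```

```bash
python3 st.py
```

```text
t 17.22 pos [ 52.57 -18.91   6.82] z-axis [-0.1    0.054 -0.993] jaw -13.8 F [-25.6  12.7  30.9] T [ 2.36  5.68 -0.1 ] w 0.0004
level by [-3.12 -5.75 -0.  ] q7 0.49091750755646346
```

A hard stop: 28 N and no movement. I'll back off sideways, then up.

Emit:
apply_moves:
  steps: [-0.8, 0.3, 0.2, 0, 0, 0, -1, 0.3, 0, 0, 0, 0, -1, 0.3, 0, -1.5, -3, 0, -1, 0.3, 0, -1.5, -2.5, 0, 0, 0, 2, 0, 0, 0, 0, 0, 4, 0, 0, 0, 0, 0, 4, 0, 0, 0, 0, 0, 4, 0, 0, 0]

```text
t: 17.88
eef_pos: [0.4821, -0.1809, 0.2087]
ee_rot: [0.002, 0.789, 0.615, -0.005]
ft_force: [0.9, 0.8, 0.2]
width: 0.0007
```

Emit:
apply_moves:
  steps: [0, 3, 0.5, 0, 0, 0, 0, 4, 0.5, 0, 0, 0, 0, 4, 0, 0, 0, 0, 0, 4, 0, 0, 0, 0, 0, 4, 0, 0, 0, 0, 0, 4, 0, 0, 0, 0, 0, 4, 0, 0, 0, 0, 0, 4, 0, 0, 0, 0]

```text
t: 18.55
eef_pos: [0.4928, 0.1262, 0.234]
ee_rot: [0.017, 0.796, 0.605, 0.015]
ft_force: [1.4, 0.9, 0.5]
width: 0.0004
```

Emit:
apply_moves:
  steps: [0, 4, 0, 0, 0, 0, 0, 4, 0, 0, 0, 0, 0, 4, 0, 0, 0, 0, 0, 4, 0, 0, 0, 0, 0, 4, 0, 0, 0, 0, 0, 2, 0, 0, 0, 0, 0, 0, 0, 0, 0, 0, 0, 0, 0, 0, 0, 0]

```text
t: 19.22
eef_pos: [0.4952, 0.3684, 0.2365]
ee_rot: [0.018, 0.791, 0.611, 0.029]
ft_force: [0.7, -0.7, -0.7]
width: 0.0008
```

```bash
python3 st.py;  python3 - <<'E'
from h import *
a=snap('top','t6.png');b=snap('scene','s6.png')
f=lambda i:cv2.resize(i[:,:,::-1],None,fx=5,fy=5,interpolation=cv2.INTER_CUBIC)
cv2.imwrite('pics/c6.png',np.vstack([f(a['color'][185:255,235:385]),cv2.resize(b['color'][180:250,150:335,::-1],(750,240))]))
E
```

```text
t 19.22 pos [49.52 36.84 23.65] z-axis [ 0.068  0.008 -0.998] jaw -14.7 F [ 0.7 -0.7 -0.7] T [-0.19  0.11  0.  ] w 0.0008
level by [-0.44  3.88  0.  ] q7 -0.7148275279504339
```

View pics/c6.png

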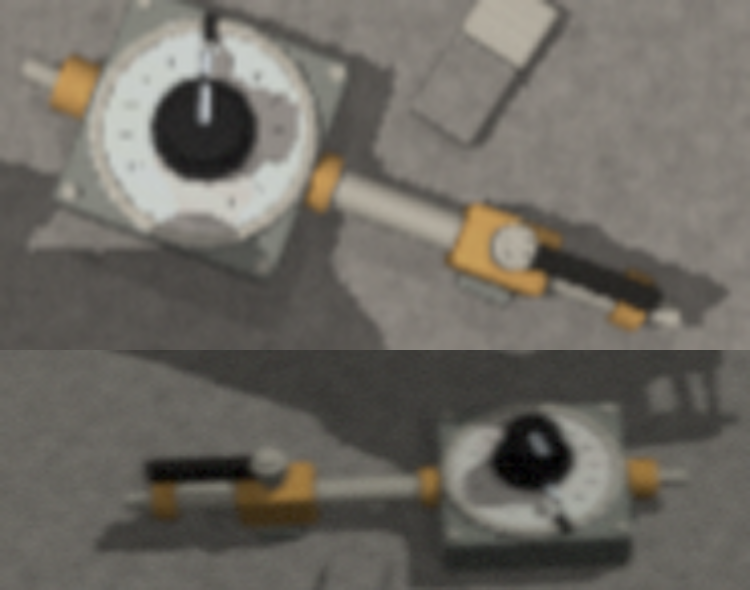

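The handle lies in line with the pipe: (515,246) to (655,295) in the top part, and parallel to it in the scene part. The pointer still meets the tab at (210,30). I'll make one numeric check that the knob stayed up, then hand in.

```bash
python3 - <<'E'
from h import *
A=np.load('pics/s3.png.npz')['c']; B=np.load('pics/s6.png.npz')['c']
for n,I in(('before',A),('after',B)):
    g=I.astype(float).mean(2)[185:232,260:305]; m=cv2.connectedComponentsWithStats((g<45).astype(np.uint8))
    i=1+m[2][1:,4].argmax(); print(n,m[2][i],m[3][i])
print('expected shift of top for +10mm', px('s6.png',[.6174,.0199,.102])-px('s6.png',[.6174,.0199,.092]))
g=np.load('pics/t6.png.npz')['c'].astype(float).mean(2); print(np.round(g[186:212,272:281]).astype(int))
E
```

```text
before [ 12  17  19  21 286] [20.68181818 27.41958042]
after [ 11  14  20  22 265] [20.35471698 25.23396226]
expected shift of top for +10mm [-0.0128306  -2.07483675]
[[116 108  98  88  79  79  83  91 103]
 [128 127 119 104  71  65  71  77  81]
 [138 133 131 105  57  49  69  92  96]
 [156 153 146 106  53  49  94 137 139]
 [166 170 154 112  55  56 110 163 166]
 [181 185 170 124  57  52 104 154 167]
 [197 200 187 140  70  60  96 150 180]
 [203 203 192 162 118 107 113 159 194]
 [203 202 193 172 149 142 151 154 182]
 [203 201 187 164 168 153 159 145 156]
 [203 201 187 168 185 155 142 139 138]
 [203 201 190 176 186 155 140 139 133]
 [203 201 188 175 184 153 140 138 137]
 [197 190 167 145 160 146 136 135 138]
 [153 143 115  90 107 114 108 112 122]
 [ 69  62  61  78  88  58  54  65  87]
 [ 37  38  61 113 136  63  35  38  49]
 [ 38  40  67 134 163  73  35  31  32]
 [ 34  39  69 136 166  73  36  36  33]
 [ 35  43  78 142 167  74  38  37  39]
 [ 40  43  87 149 166  74  36  37  38]
 [ 38  45  86 150 165  74  34  39  35]
 [ 39  45  84 139 149  70  39  37  37]
 [ 39  40  66 103 104  54  38  40  35]
 [ 40  38  43  52  51  40  38  37  37]
 [ 40  39  37  39  39  37  38  36  40]]
```

The knob rose 2.2 px against 2.1 px expected for 10 mm, and the pointer line is unchanged. Handing in.

```bash
python3 -c "
from workcell import ctrl; ctrl.hand_in()"
```

```text
the job is handed in; nothing more can be done
```

I set the knob, pulled it up until it locked, then swung the tap open. The job was handed in at about 19 s, with the gripper raised clear of everything.

- **Knob angle:** I turned it about 88° clockwise. Seen from above with the arm out of the way, the pointer agreed with the tab to about 1°. It had not moved when checked after the pull.
- **Knob pull:** The knob met its stop with about 9 N on the wrist. In the scene camera it rose 2.2 px, against 2.1 px expected for 10 mm.
- **Tap:** I pushed the handle against its stop and it stayed there after I let go. It lies over the pipe, and my pixel estimate puts it within about 2.5° of the pipe's line.
- **Tap start angle:** My first fit showed the shut handle about 7° off square to the pipe. I took this as measuring error or starting play and did not touch it until the knob was up.
- **Last push on the tap:** This was firmer than it needed to be. It reached about 42 N at the wrist (28 N of it sideways) and the tool tilted about 6°. The handle was already at its stop.
- **Other items:** I never brought the gripper near the jar, brush, find or tray at their height, but I did not check them again in the last pictures.

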